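# Set a guarded slide control to its index mark

## Task

Tip the tray's steel drop-gate fully open, then lift the white nylon connector housing off the slide track and put it down inside the small grey bin. Then slide the control's grip along the track until it stands level with the steel index clip, let go, and leave the gate open and the clip, neon lamp, meter and all other things where they are.

Things in the scene. Friction and masses are not known exactly. Their poses are not given: they have to be found in the camera images.
- bay: Component tray with the slide control, fixed, turned by some yaw. Origin on the bench under the track's middle; x from gate to back, y along the track, z up. In its frame (mm): floor 4 high; side walls at y = -165 and 165, 45 high; back wall at x = 90, 30 high.
- track_mid (a point): Middle of the flat top of the track block, 30 mm above the bench; axes as the tray. The block spans 48 mm in x and 224 mm in y.
- shelf_edge (a point): Middle of the lower front edge of the tray's shelf, 160 mm above the bench, 8 mm behind (tray +x) the track's middle. The shelf runs back 90 mm over the full width; goods on it reach 200 mm. Two posts 78 mm behind this edge, 158 mm to each side. An upright tool cannot grip on the track: lean it 25 to 40 degrees, over the opened gate, fingers pointing down and to the back.
- gate (a joint): Opening angle in rad of the 5 mm sheet steel drop-gate: 0 upright, shut; 1.5 lying flat in front of the tray, fully open. 300 mm wide, hinged along its lower edge (tray x = -68, z = 6), opens towards tray -x. Starts shut or just ajar, stands by friction, no catch; past about 0.4 rad it falls open slowly by itself. Pull it by a fingertip hooked behind its upper edge.
- gate_edge (a point): Middle of the gate's upper edge, 94 mm above its hinge (100 mm over the bench when shut).
- grip (a joint): Position of the control's grip along the track in m, 0 to 0.17, growing to +y of the tray (tray y = joint value - 0.085). Slides against about 2 N of friction and stays where it is left.
- grip_mid (a point): Centre of the black plastic block of the grip, 24 mm (tray x) by 16 mm (along the track) by 28 mm high; centre 22 mm above the track's top, so the block spans 8 to 36 mm above it. A thin white line crosses its top.
- index (a joint): Position of the steel index clip along the track in m, on the same scale as grip: equal values mean grip and clip level. It does not move unless forced; leave it.
- index_mark (a point): Tip of the clip's 4 mm wide fin, the mark to which the grip is set: 20 mm in front (tray -x) of the track's middle, 34 mm over the bench. The clip is 12 mm wide and sits on the track block's front edge, reaching 35 mm in front of the track's middle.
- housing_mid (a point): Centre of the white nylon connector housing, a loose block 36 (its x) by 20 (its y) by 36 mm high, about 35 g, standing upright on the track between the grip and the clip, its long side roughly across the track (its frame gives its yaw).
- bin: Small open grey plastic bin, fixed, 120 by 120 mm outside, walls 4 mm thick and 34 mm high, floor about 4 mm. Origin at the centre of its underside. Stands to the left or to the right in front of the tray.
- housing: The same nylon housing; origin at the centre of its underside.
- neon: Clear glass neon lamp on a steel base, loose, 18 mm across and 38 high, standing in one end of the tray. Bystander.
- busbar: Copper bus bar lying flat, loose, 60 by 20 by 6 mm, in one end of the tray. Bystander.
- trimmer: Green plastic trimmer tool, loose, 90 mm long, 9 mm high, lying along the tray's y on the tray's floor between gate and track. Bystander.
- meter: Hand multimeter, loose, 145 by 75 by 32 mm, lying on the side opposite the bin. Bystander.
- driver: Screwdriver lying left of the tray, 120 mm. Bystander.
- jar: Small jar, 44 mm across and 55 high, right of the tray. Bystander.
- spool: Plastic spool, 56 mm across and 40 high, right of the tray. Bystander.
There are look-alikes about, which are no part of the job. What is shaped like the housing but blue is not meant. Several things have the shape of the bin; the one meant has the colours described above.

How it is judged:
On the way, in this order (a step that is already met when the one before it is completed fails the run):
1. the gate is fully open (value of joint gate above 1.4 rad), for 0.2 s.
2. the housing rests in the bin, let go (x of housing_mid in the frame of bin between -0.05 and 0.05 m and y of housing_mid in the frame of bin between -0.05 and 0.05 m and z of housing_mid in the frame of bin below 0.032 m and linear speed of housing below 0.03 m/s and contact force between the fingers and housing below 0.1 N), for 0.2 s.
3. the grip is level with the index clip (y of grip_mid in the frame of index_mark between -0.004 and 0.004 m), for 0.2 s.
At the end, for the whole second after the job is handed in: Gate lying open (over 1.4 rad), housing at rest in the bin (its centre within 50 mm of the bin's centre along each side of the bin and under 32 mm above the bench), grip at rest within 4 mm of level with the index clip (all of step 2 and all of step 3 and value of joint gate above 1.4 rad and velocity of joint grip between -0.005 and 0.005 m/s); the robot touches nothing.
It fails at once if the index clip is shifted more than 4 mm (distance of index_mark from where it was at the start of the episode above 0.004 m).
It fails at once if the neon lamp is knocked over (angle between neon's own z axis and vertical above 0.5 rad).
It fails at once if a bystander is moved more than 20 mm (distance of any of neon, busbar, trimmer, meter, driver, jar, spool from where it was at the start of the episode above 0.02 m).
It also fails if it takes over 64 s, if anything falls off the work surface, if the arm or the gripper's body presses on something with over 40 N, if the wrist force passes 120 N, or if a joint passes its speed limit or range.

## Robot

A 6-joint arm with a two-finger parallel gripper is mounted at the origin on the work surface. World frame = base frame: x ahead of the robot, y to its left, z up, the work surface at z = 0. Lengths are in m, angles in rad, forces in N, time in s.
With the tool pointing down it reaches from about 0.325 to 0.775 m from the base axis. Payload 5.5 kg.
Tool frame: the origin (TCP) lies on the centre line of the jaws, within the pads' length; the fingertips stand 22 mm ahead of it and the grasp point (between the pads) lies 3 mm ahead of it (bot.tip_extent is the distance from the TCP to the fingertips, in m); z points along the fingers, y is the line along which they close (so a half turn about z gives the same grasp; the last joint's range is limited). The gripper opens to 85 mm and grips with 20 to 120 N. Pads are 22 mm wide; open, the fingers measure 114 mm over their backs; the gripper's body (76 mm by 85 mm) begins 54 mm behind the grasp point. The pads swing forward as they close: fully open they stand 13 mm farther back than shut.
Start: joints at [-1.166, 0.091, 1.231, -0, 1.82, -0.057], TCP at [0.267, -0.537, 0.253] pointing down, gripper open.
Joint ranges: [-2.87, 2.87], [-0.86, 2.18], [0.17, 2.46], [-1.51, 4.65], [0.06, 2.69], [-2.65, 2.65]. Speed limits (rad/s): [2.57, 2.57, 3.01, 3.14, 3.14, 3.14].

## Interface

Orientations are given as a 3x3 rotation matrix whose columns are the frame's x, y, z axes.
In Python, from cell import bot gives the robot as it stands. The module is installed in compiled form; this text tells all that it offers.
- The arm moves only by the shell command python3 -m handwheel 'ROWS' [FORCE]. ROWS is JSON, a list of rows, each a list of 3 entries, a list of its own where there are three numbers: the shift along the tool's x, y, z in cm, then the turn, a rotation vector about the tool's x, y, z in degrees, then the closure, from 0 (fully open) to 1 (shut). A call has exactly 8 rows; each row shifts and turns the commanded pose from where the row before left it, along the tool's axes as they then stand; what a row does not reach is not made up. A row lasts 1/8 s, in which the tool goes at most 62.5 mm and 10.7 degrees, less where a joint would pass 70% of its speed; a pose out of reach is approached as far as the arm can. A call with a gripper value outside its range is refused whole. The fingers move at their own pace and stop on an object; FORCE is the grip in N (left out, the last holds). Time passes only in rows, so rows that do not move let the fingers close, or fill a call up. It gives the time, the measured TCP pose, the force, the opening and the grip force at its end, in the units of the state.
- bot.read_state(): the state, without advancing time (a new reading comes with each control period).
- bot.capture(name): name is "scene" or "side" or "wrist"; returns a dict with "pixels" (384x512x3 uint8, blue, green, red), "depth" (384x512 float32, m along the optical axis (not along the pixel's ray), 0 where there is no reading), "intrinsics" (3x3 intrinsics, pixels), "rvec" (rotation vector, rad) and "tvec" (3), from world to camera coordinates, as OpenCV has them; the wrist camera has in their place "T_tool_cam" (4x4, takes a point from camera to tool coordinates, whose origin is the TCP and whose axes are the flange's). Camera axes: x right, y down, z forward; pixel columns grow to the right and rows downward; lengths in m; the calibration is good to about 2 mm. A picture is of the moment at which its call begins: read the wrist's pose just before it.
- bot.job_done(): hands the job in; it is judged then, once.
Trained networks look in the newest picture that a camera, given by its name, has taken for a name from the list of things; names that differ only in an ending like _2 or _b are one class to them, and where a whole thing is asked for, a point or a joint stands for the part that bears it (a point fixed in the world has none). Each returns a list of dicts, best first, with "score" (0 to 1); they miss things now and then, are a little off and sometimes report something else, mostly with a low value. They report only what shows in the picture. A call takes as long as a camera call. They do not tell look-alikes from the thing itself.
- bot.masks_of(camera, label): "pixels" (384x512 bool, what is visible of it) and "rect" ([left, top, width, height] in pixels, round what is visible of it).
The state is a dict: "time": time; "q": joint angles; "dq": joint speeds; "joint_torque": joint torques, N m; "tool_pos": TCP position; "eef_rot": TCP orientation; "ft_force": force on the tool from outside, world axes, zero at the start; "torque": the same for the moment, N m; "opening": finger opening in m; "grasp_force": force on a finger pad.
Only numpy, scipy, OpenCV 4.12 (cv2) and the standard library are available. Lean on these libraries where they do the work, as an engineer would, in place of code of your own. Each camera call takes 0.05 s, during which the arm holds its last target. There are 200 camera calls.

## Working session

There is one attempt and no reset: what is moved stays moved. The work goes in short steps, Python scripts to look and compute and a shell command to move; the robot and the scene stay as the last step left them, time stands still between calls to the robot, and variables do not carry over. Pictures are saved under pics/ and viewed, at most 10 in all, crops included, and the job is handed in when it is done.

```bash
mkdir -p pics; cat > h.py <<'E'
import numpy as np, cv2
from cell import bot
def cap(n):
    s=bot.read_state(); c=bot.capture(n)
    if n=='wrist':
        T=np.eye(4);T[:3,:3]=s['eef_rot'];T[:3,3]=s['tool_pos'];c['M']=T@np.array(c['T_tool_cam'])
    else:
        R=cv2.Rodrigues(np.array(c['rvec'],float))[0];T=np.eye(4);T[:3,:3]=R;T[:3,3]=np.ravel(c['tvec']);c['M']=np.linalg.inv(T)
    return c
def cloud(c):
    K=np.array(c['intrinsics']);d=c['depth'];v,u=np.indices(d.shape)
    P=np.stack([(u-K[0,2])/K[0,0]*d,(v-K[1,2])/K[1,1]*d,d],-1)
    W=P@c['M'][:3,:3].T+c['M'][:3,3]; W[d<=0]=np.nan; return W
def proj(c,p):
    K=np.array(c['intrinsics']);q=np.linalg.inv(c['M']);x=np.atleast_2d(p)@q[:3,:3].T+q[:3,3];x=x@K.T;return x[:,:2]/x[:,2:]
E
python3 - <<'E'
from h import *
np.set_printoptions(precision=3,suppress=True)
ims=[]
for n in ['scene','side']:
    c=cap(n);W=cloud(c);im=c['pixels'].copy()
    print(n,'cam at',c['M'][:3,3])
    for l in ['bay','gate','grip','index','housing','bin','neon','meter','trimmer']:
        for r in bot.masks_of(n,l)[:4]:
            if r['score']<.3: continue
            m=r['pixels']; p=W[m]; p=p[~np.isnan(p[:,0])]
            print(l,round(r['score'],2),[int(x) for x in r['rect']],m.sum(),np.median(p,0) if len(p) else None,'bgr',np.median(c['pixels'][m],0))
    cv2.imwrite(f'pics/{n}.png',cv2.resize(im,(800,600)))
E
```

```text
scene cam at [0.438 0.73  1.004]
bay 0.6 [169, 128, 84, 133] 7270 [0.673 0.003 0.043] bgr [101. 104. 101.]
gate 0.69 [234, 154, 18, 101] 282 [0.572 0.004 0.096] bgr [103.5 106.  104. ]
gate 0.3 [169, 130, 78, 127] 7375 [0.673 0.003 0.04 ] bgr [101. 104. 101.]
grip 0.67 [218, 179, 5, 7] 77 [ 0.65  -0.107  0.059] bgr [42. 40. 40.]
grip 0.48 [209, 198, 14, 10] 134 [ 0.651 -0.028  0.061] bgr [100.5 106.  106.5]
grip 0.48 [236, 190, 3, 15] 42 [ 0.601 -0.096  0.013] bgr [ 67. 112.  50.]
grip 0.43 [205, 239, 9, 11] 47 [0.645 0.099 0.032] bgr [103. 107. 103.]
index 0.71 [257, 130, 42, 37] 1172 [ 0.503 -0.339  0.009] bgr [79. 80. 77.]
housing 0.68 [158, 211, 9, 12] 94 [0.795 0.037 0.034] bgr [91.5 44.5 23. ]
housing 0.51 [210, 197, 14, 10] 141 [ 0.653 -0.028  0.062] bgr [102. 106. 106.]
bin 0.7 [314, 154, 51, 43] 1344 [ 0.287 -0.253  0.008] bgr [ 28.  30. 133.]
bin 0.64 [170, 129, 76, 127] 7021 [0.674 0.005 0.043] bgr [101. 104. 101.]
bin 0.61 [255, 129, 43, 36] 1132 [ 0.503 -0.34   0.009] bgr [79. 80. 77.]
neon 0.43 [203, 241, 9, 9] 47 [0.645 0.099 0.032] bgr [104. 107. 104.]
trimmer 0.75 [165, 134, 87, 125] 7497 [0.673 0.002 0.038] bgr [102. 104. 101.]
side cam at [ 0.012 -1.093  1.012]
bay 0.67 [280, 154, 78, 106] 4769 [ 0.691 -0.125  0.043] bgr [75. 92. 86.]
gate 0.7 [279, 213, 26, 49] 553 [ 0.579 -0.14   0.054] bgr [59. 63. 62.]
gate 0.35 [274, 150, 81, 113] 4679 [ 0.691 -0.126  0.044] bgr [74. 92. 85.]
grip 0.53 [304, 219, 6, 12] 88 [ 0.651 -0.118  0.053] bgr [38.5 42.5 41. ]
housing 0.68 [288, 204, 13, 13] 134 [ 0.653 -0.041  0.053] bgr [90. 97. 98.]
bin 0.96 [270, 275, 55, 43] 1884 [ 0.51  -0.324  0.005] bgr [75. 78. 76.]
bin 0.85 [188, 275, 47, 49] 1492 [ 0.274 -0.243  0.005] bgr [ 41.  42. 125.]
```

View pics/scene.png

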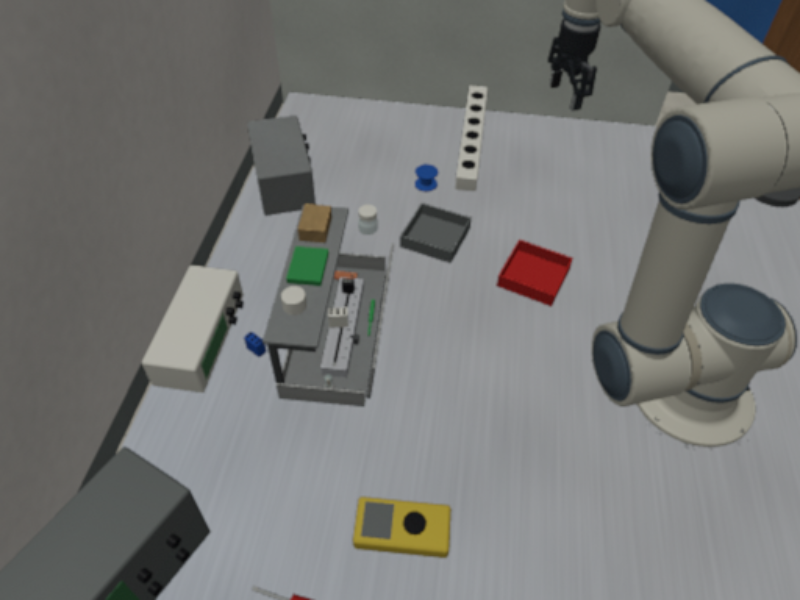

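View pics/side.png

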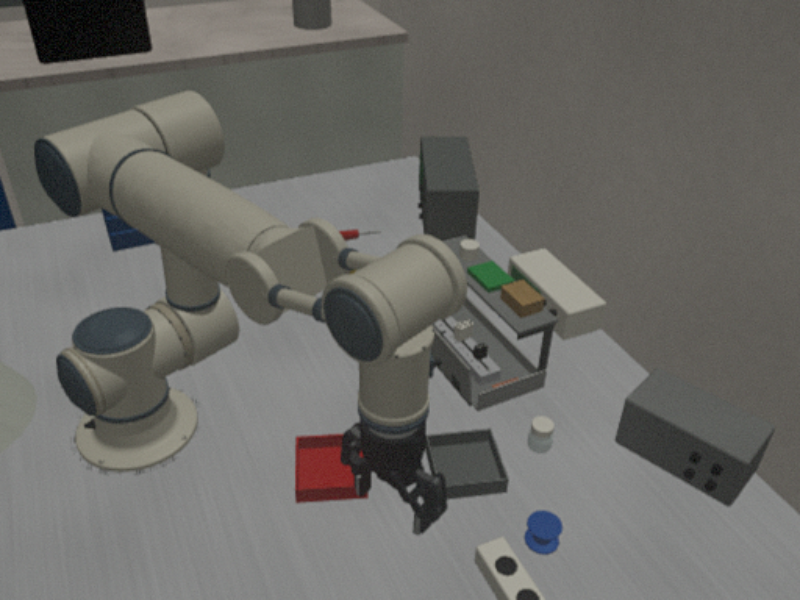

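The scene view (800x600 px) shows the grey bin at (436,231) and the red look-alike at (535,272). The grip is at (347,286), the white housing at (338,316), the clip at (355,340) and the neon lamp at (328,380). The gate is nearly shut along x≈385. In the side view the arm partly covers the tray.

```bash
python3 - <<'E'
from h import *
np.set_printoptions(precision=3,suppress=True)
s=bot.read_state();print(s['eef_rot'],s['tool_pos'],s['opening'])
c=cap('wrist');print('Ttc',np.array(c['T_tool_cam']),np.array(c['intrinsics'])[0,0])
c=cap('scene');W=cloud(c)
def rect(sel):
    p=W[sel]; r=cv2.minAreaRect((p[:,:2]*1000).astype(np.float32)); return len(p),r,np.median(p[:,2])
x,y,z=W[...,0],W[...,1],W[...,2]
print('shelf',rect((z>.155)&(z<.175)&(x>.6)&(x<.85)&(abs(y)<.2)))
g=(z>.06)&(z<.12)&(x>.54)&(x<.6)&(abs(y)<.2)
p=W[g];print('gate',len(p),p.min(0),p.max(0)); 
t=W[g&(z>.09)];f=np.polyfit(t[:,1],t[:,0],1);print('gate edge x=a*y+b',f,t[:,1].min(),t[:,1].max(),t[:,2].max())
tr=(z>.024)&(z<.036)&(x>.6)&(x<.7)&(abs(y)<.13);print('track',rect(tr))
for n in ['scene','side']:
    c=cap(n);V=cloud(c)
    s_=(V[...,2]>.02)&(V[...,2]<.05)&(V[...,0]>.42)&(V[...,0]<.6)&(V[...,1]<-.22)&(V[...,1]>-.43)
    p=V[s_];print('bin',n,len(p),cv2.minAreaRect((p[:,:2]*1000).astype(np.float32)))
im=cap('scene')['pixels'][150:270,160:260];cv2.imwrite('pics/crop.png',cv2.resize(im,(600,600*120//100))[:600] if 0 else cv2.resize(im,(500,600),interpolation=cv2.INTER_CUBIC))
E
```

```text
[[ 0.895  0.446  0.   ]
 [ 0.446 -0.895  0.   ]
 [ 0.     0.    -1.   ]] [ 0.267 -0.537  0.253] 0.08573057328275818
Ttc [[-0.    -0.961 -0.276  0.07 ]
 [ 1.    -0.     0.     0.   ]
 [-0.    -0.276  0.961 -0.122]
 [ 0.     0.     0.     1.   ]] 334.94456267428683
shelf (1826, ((701.051025390625, -36.72065734863281), (90.9746322631836, 328.46728515625), 2.74021577835083), np.float64(0.16863448759092076))
gate 168 [ 0.561 -0.198  0.061] [0.582 0.103 0.105]
gate edge x=a*y+b [-0.048  0.568] -0.19787442218878215 0.10297956409764153 0.10459525155802452
track (824, ((654.5162353515625, -2.71856689453125), (99.27420806884766, 254.99258422851562), 2.133720636367798), np.float64(0.030805156538547818))
bin scene 374 ((501.9921875, -331.5164489746094), (126.27667236328125, 120.82115936279297), 74.24597930908203)
bin side 465 ((504.3746032714844, -331.28094482421875), (125.6566390991211, 121.51062774658203), 74.18550872802734)
```

```bash
cat >> h.py <<'E'
from scipy.spatial.transform import Rotation as Ro
O=np.array([.648,-.040,0]);YAW=.048
def B(): return Ro.from_euler('z',YAW).as_matrix()
def t2w(p): return O+B()@np.array(p,float)
def w2t(p): return (np.array(p)-O)@B()
def lean(a,yaw=0):  # camera towards the front, fingers down and back
    a=np.radians(a);z=np.array([np.sin(a),0,-np.cos(a)]);x=np.array([-np.cos(a),0,-np.sin(a)])
    return B()@Ro.from_euler('z',yaw,degrees=True).as_matrix()@np.stack([x,np.cross(z,x),z],1)
def go(p,R=None):
    """print what is left to go: turn (deg, tool) and shift (cm) in present and in the target's tool axes"""
    s=bot.read_state();R0=np.array(s['eef_rot']);R=R0 if R is None else R;d=np.array(p)-s['tool_pos']
    rv=Ro.from_matrix(R0.T@R).as_rotvec(degrees=True)
    print('t',round(s['time'],2),'tcp tray',np.round(w2t(s['tool_pos'])*1000,1),'turn',rv.round(2),'shift now',(R0.T@d*100).round(2),'shift after',(R.T@d*100).round(2),'op',round(s['opening'],4),'F',np.round(s['ft_force'],1))
E
python3 - <<'E'
from h import *
go(t2w([-.11,0,.26]),lean(0)); go(t2w([-.11,0,.26]),lean(30))
c=cap('scene');W=cloud(c)
for u,v in [(227,217),(226,218),(228,219)]: print(w2t(W[v,u]))
E
```

```text
t 1.25 tcp tray [-404.1 -478.3  253.3] turn [   0.      0.   -156.29] shift now [ 46.16 -31.97  -0.67] shift after [-29.41  47.83  -0.67] op 0.0853 F [-0.5  1.1  0.2]
t 1.25 tcp tray [-404.1 -478.3  253.3] turn [ -40.6    -8.52 -151.54] shift now [ 46.16 -31.97  -0.67] shift after [-25.8   47.83  14.12] op 0.0853 F [-0.5  1.1  0.2]
[-0.03067868  0.03961616  0.03093915]
[-0.02701256  0.03688831  0.02210549]
[-0.03324762  0.03932293  0.02137397]
```

```bash
python3 -m handwheel '[[[4.6,-3.2,0],[0,0,-4],1],[[4.6,-3.2,0],[0,0,0],1],[[4.6,-3.2,0],[0,0,0],1],[[4.6,-3.2,0],[0,0,0],1],[[4.6,-3.2,0],[0,0,0],1],[[4.6,-3.2,0],[0,0,0],1],[[4.6,-3.2,0],[0,0,0],1],[[4.6,-3.2,0],[0,0,0],1]]' 40 >/dev/null
python3 -m handwheel '[[[0,0,0],[0,0,-10],1],[[0,0,0],[0,0,-10],1],[[0,0,0],[0,0,-10],1],[[0,0,0],[0,0,-10],1],[[0,0,0],[0,0,-10],1],[[0,0,0],[0,0,-10],1],[[0,0,0],[0,0,-10],1],[[0,0,0],[0,0,-10],1]]' >/dev/null
python3 -m handwheel '[[[0,0,0],[0,0,-10],1],[[0,0,0],[0,0,-10],1],[[0,0,0],[0,0,-10],1],[[0,0,0],[0,0,-10],1],[[0,0,0],[0,0,-10],1],[[0,0,0],[0,0,-10],1],[[0,0,0],[0,0,-10],1],[[0,0,0],[0,0,-2],1]]'
python3 -c "
from h import *
go(t2w([-.11,0,.26]),lean(30))"
```

```text
time: 4.3
tool_pos: [0.4583, -0.1317, 0.2534]
eef_rot: [[-0.999, -0.043, 0.0], [-0.043, 0.999, -0.0], [-0.0, -0.0, -1.0]]
ft_force: [-0.1, 1.9, -0.7]
opening: -0.0002
grasp_force: 0.0
t 4.3 tcp tray [-193.9  -82.5  253.4] turn [ -0.08 -29.99  -0.27] shift now [-8.35  8.29 -0.66] shift after [-7.6   8.25  3.62] op -0.0002 F [-0.1  1.9 -0.7]
```

```bash
python3 -m handwheel '[[[0,0,0],[0,-10,0],1],[[0,0,0],[0,-10,0],1],[[0,0,0],[0,-10,0],1],[[-2.5,2.75,1.2],[0,0,0],1],[[-2.5,2.75,1.2],[0,0,0],1],[[-2.5,2.75,1.2],[0,0,0],1],[[0,0,0],[0,0,0],1],[[0,0,0],[0,0,0],1]]' >/dev/null
python3 - <<'E'
from h import *
np.set_printoptions(precision=1,suppress=True)
go(t2w([-.09,0,.13]),lean(15))
c=cap('wrist');W=cloud(c);cv2.imwrite('pics/w1.png',cv2.resize(c['pixels'],(800,600)))
np.savez('w1.npz',W=W,im=c['pixels'])
for l in ['gate','grip','index','housing','neon','trimmer','busbar']:
    for r in bot.masks_of('wrist',l)[:2]:
        p=w2t(W[r['pixels']]);p=p[~np.isnan(p[:,0])]*1000
        if r['score']>.3 and len(p): print(l,round(r['score'],2),[int(x) for x in r['rect']],np.percentile(p,[3,50,97],axis=0).tolist().__repr__() if 0 else np.percentile(p,[3,50,97],axis=0).round().astype(int).tolist())
E
```

```text
t 5.3 tcp tray [-110.8   -0.5  259.4] turn [-0.1 15.  -0.3] shift now [ 4.7  0.1 12.2] shift after [ 1.3  0.1 13. ] op 0.0 F [ 0.3 -0.4  0.3]
gate 0.58 [68, 71, 372, 53] [[-81, -144, 9], [-77, -3, 66], [-71, 136, 101]]
grip 0.58 [176, 141, 23, 33] [[-13, -80, 44], [-9, -71, 65], [9, -65, 68]]
housing 0.65 [248, 138, 25, 45] [[-12, -7, 34], [-7, 4, 66], [21, 15, 68]]
housing 0.63 [284, 211, 30, 29] [[137, 45, 5], [148, 60, 28], [168, 77, 38]]
neon 0.96 [365, 128, 19, 29] [[-4, 127, 8], [-1, 132, 27], [8, 140, 43]]
busbar 0.67 [128, 127, 26, 41] [[-6, -149, 7], [21, -140, 11], [51, -130, 12]]
```

View pics/w1.png

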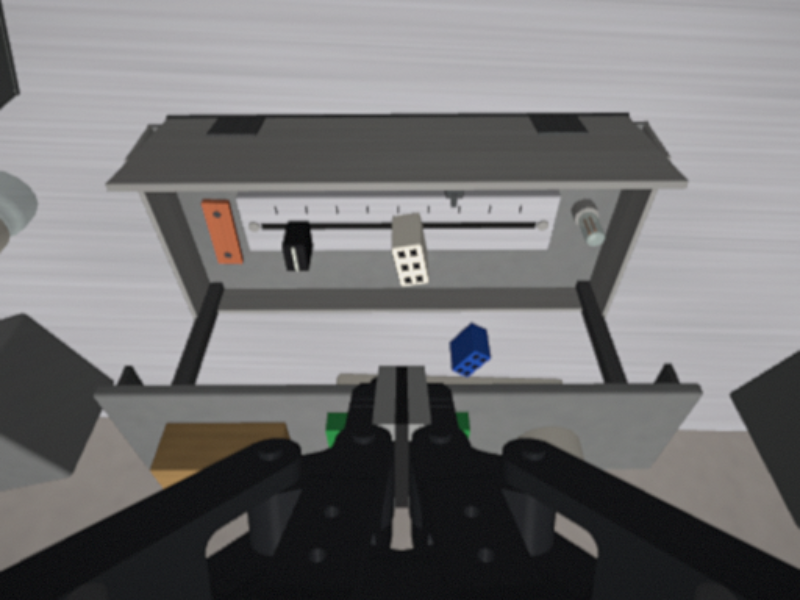

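Wrist view: the gate's upper edge lies at row 185. The grip is at (297,245), the white housing at (410,250) and the clip at (453,200). The neon is at (588,222), the bus bar is on the left, and the blue look-alike is behind the tray. Next I'll hook the gate.

```bash
python3 -m handwheel '[[[0,0,0],[0,10,0],1],[[0,0,0],[0,10,0],1],[[0,0,0],[0,0,0],1],[[0,0,0],[0,0,0],1],[[0,0,0],[0,0,0],1],[[0,0,0],[0,0,0],1],[[0,0,0],[0,0,0],1],[[0,0,0],[0,0,0],1]]' >/dev/null
python3 -c "
from h import *
go(t2w([-.05,-.02,.16]),lean(10));go(t2w([-.05,-.02,.102]),lean(10))"
```

```text
t 6.7 tcp tray [-110.7   -0.4  260. ] turn [-0.06  0.05 -0.29] shift now [-4.25 -1.92 10.9 ] shift after [-4.25 -1.96 10.9 ] op 0.0002 F [ 0.1 -1.2  0.4]
t 6.7 tcp tray [-110.7   -0.4  260. ] turn [-0.06  0.05 -0.29] shift now [-3.23 -1.92 16.62] shift after [-3.24 -1.96 16.61] op 0.0002 F [ 0.1 -1.2  0.4]
```

```bash
python3 -m handwheel '[[[-1.4,-0.6,3.6],[0,0,-0.3],1],[[-1.4,-0.6,3.6],[0,0,0],1],[[-1.4,-0.7,3.7],[0,0,0],1],[[0,0,0],[0,0,0],1],[[0.3,0,1.9],[0,0,0],1],[[0.3,0,1.9],[0,0,0],1],[[0.4,0,1.9],[0,0,0],1],[[0,0,0],[0,0,0],1]]'
python3 -c "
from h import *
go(t2w([-.115,-.02,.098]),lean(10))"
```

```text
time: 7.7
tool_pos: [0.5973, -0.0617, 0.0989]
eef_rot: [[-0.984, -0.048, 0.169], [-0.047, 0.999, 0.008], [-0.17, 0.0, -0.986]]
ft_force: [0.4, -0.3, -0.2]
opening: 0.0
grasp_force: 0.0
t 7.7 tcp tray [-51.7 -19.3  98.9] turn [ 0.   -0.24  0.01] shift now [ 6.25 -0.07 -0.98] shift after [ 6.25 -0.07 -1.01] op 0.0 F [ 0.4 -0.3 -0.2]
```

```bash
python3 -m handwheel '[[[0.9,0,-0.15],[0,0,0],1],[[0.9,0,-0.15],[0,0,0],1],[[0.9,0,-0.15],[0,0,0],1],[[0.9,0,-0.15],[0,0,0],1],[[0.9,0,-0.15],[0,0,0],1],[[0.9,0,-0.15],[0,0,0],1],[[0.9,0,-0.15],[0,0,0],1],[[0,0,0],[0,0,0],1]]'
python3 - <<'E'
from h import *
go(t2w([-.13,0,.098]),lean(30))
for n in ['scene','wrist']:
    c=cap(n);W=cloud(c)
    for r in bot.masks_of(n,'gate')[:1]:
        p=w2t(W[r['pixels']]);p=p[~np.isnan(p[:,0])]*1000;print(n,r['score'],np.percentile(p,[2,50,98],axis=0).round().tolist())
E
```

```text
time: 8.7
tool_pos: [0.5344, -0.0651, 0.1011]
eef_rot: [[-0.984, -0.048, 0.173], [-0.047, 0.999, 0.007], [-0.174, -0.001, -0.985]]
ft_force: [0.2, -0.4, 0.1]
opening: 0.0001
grasp_force: 0.0
t 8.7 tcp tray [-114.7  -19.7  101.1] turn [-5.e-02 -2.e+01  1.e-02] shift now [1.56 1.97 0.04] shift after [ 1.48  1.97 -0.5 ] op 0.0001 F [ 0.2 -0.4  0.1]
scene 0.98 [[-130.0, -141.0, 9.0], [-93.0, 41.0, 39.0], [-65.0, 144.0, 78.0]]
```

```bash
python3 -m handwheel '[[[0,0.5,-3],[0,-7,0],0.5],[[0,0.5,-3],[0,-7,0],0.5],[[0,0.5,-3],[0,-7,0],0.5],[[0,0.5,0],[0,0,0],0.5],[[0,0,0],[0,0,0],0.5],[[0,0,0],[0,0,0],0.5],[[0,0,0],[0,0,0],0.5],[[0,0,0],[0,0,0],0.5]]'
python3 - <<'E'
from h import *
go(t2w([-.10,0,.20]),lean(30))
c=cap('wrist');W=cloud(c);cv2.imwrite('pics/w2.png',cv2.resize(c['pixels'],(800,600)))
np.savez('w2.npz',W=W,im=c['pixels'],M=c['M'],K=c['intrinsics'])
for l in ['gate','grip','index','housing','trimmer']:
    for r in bot.masks_of('wrist',l)[:2]:
        p=w2t(W[r['pixels']]);p=p[~np.isnan(p[:,0])]*1000
        if r['score']>.3 and len(p): print(l,round(r['score'],2),[int(x) for x in r['rect']],np.percentile(p,[3,50,97],axis=0).round().astype(int).tolist())
E
```

```text
time: 9.9
tool_pos: [0.508, -0.0463, 0.1858]
eef_rot: [[-0.857, -0.048, 0.513], [-0.042, 0.999, 0.024], [-0.513, -0.0, -0.858]]
ft_force: [-0.3, -0.0, 1.1]
opening: 0.0427
grasp_force: 0.0
t 9.9 tcp tray [-140.1    0.4  185.8] turn [-0.01  0.88  0.02] shift now [-4.17 -0.04  0.84] shift after [-4.19 -0.04  0.77] op 0.0427 F [-0.3 -0.   1.1]
gate 0.64 [39, 37, 422, 110] [[-161, -145, 10], [-124, -4, 13], [-69, 137, 17]]
gate 0.49 [41, 37, 421, 342] [[-160, -167, 5], [-69, -3, 14], [88, 159, 67]]
grip 0.77 [168, 207, 25, 35] [[-13, -80, 31], [-11, -71, 60], [16, -65, 68]]
index 0.6 [284, 173, 15, 23] [[-36, 28, 11], [-34, 34, 31], [-23, 40, 36]]
housing 0.81 [286, 259, 21, 32] [[139, 45, 2], [154, 54, 24], [178, 63, 38]]
housing 0.62 [247, 202, 24, 49] [[-12, -8, 32], [-9, 4, 60], [22, 16, 68]]
trimmer 0.78 [173, 151, 94, 15] [[-54, -77, 7], [-52, -45, 13], [-46, 6, 15]]
```

View pics/w2.png

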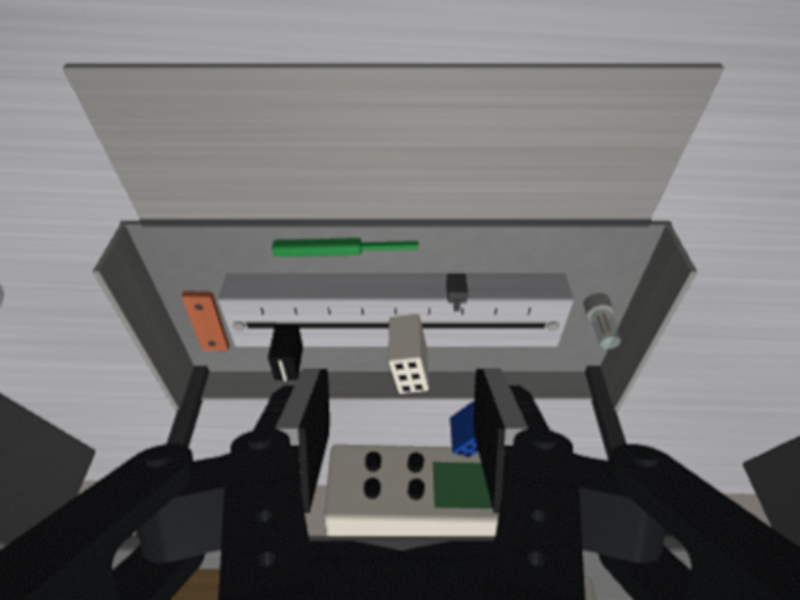

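The gate lies flat open. The trimmer is at (345,246), the clip at (457,290), the grip at (286,350) and the housing at (408,352), slightly yawed. Next I'll fit the housing, grip and fin.

```bash
python3 - <<'E'
from h import *
np.set_printoptions(precision=1,suppress=True)
for f in ['w1','w2']:
    d=np.load(f+'.npz');W=w2t(d['W'])*1000;x,y,z=W[...,0],W[...,1],W[...,2]
    s=(z>60)&(z<75)&(abs(y-4)<20)&(x>-20)&(x<30);p=W[s]
    print(f,'housing top',len(p),p[:,2].mean(),cv2.minAreaRect(p[:,:2].astype(np.float32)))
    s=(z>40)&(z<60)&(abs(y-4)<20)&(x>-20)&(x<0);p=W[s];q=np.polyfit(p[:,1],p[:,0],1);print(' front face',len(p),p.mean(0),'slope deg',np.degrees(np.arctan(q[0])))
    s=(z>60)&(z<75)&(abs(y+72)<14)&(x>-20)&(x<30);p=W[s];print(' grip top',len(p),p.min(0),p.max(0),p.mean(0),cv2.minAreaRect(p[:,:2].astype(np.float32)))
    s=(z>25)&(z<35)&(abs(x)<40)&(abs(y)<125);p=W[s];print(' track',cv2.minAreaRect(p[:,:2].astype(np.float32)))
    b=cv2.cvtColor(d['im'],cv2.COLOR_BGR2GRAY)
    s=(z>25)&(z<42)&(x>-45)&(x<-10)&(abs(y-36)<16)&(b<90);p=W[s];print(' clip dark',len(p),np.median(p,0),p.min(0),p.max(0)); 
    s=s&(x>-27);print(' fin',W[s])
    s=(abs(z-70)<300)&(z<8)&(abs(x)<60)&0
E
```

```text
w1 housing top 562 66.4986395801346 ((6.537467956542969, 4.429135322570801), (36.357791900634766, 20.106521606445312), 10.536017417907715)
 front face 233 [-10.3   2.4  50.1] slope deg -1.3055769191261977
 grip top 332 [-13.3 -80.7  60.1] [ 11.3 -64.3  69. ] [ -3.  -71.9  66.2] ((-1.0013856887817383, -72.46119689941406), (24.69046401977539, 16.353862762451172), 1.0429776906967163)
 track ((-3.811697006225586, -4.0098724365234375), (54.87289810180664, 224.1108856201172), 0.3357851803302765)
 clip dark 61 [-28.8  33.9  35.3] [-32.8  28.2  25.4] [-21.3  39.9  37.6]
 fin [[-23.9  28.2  25.4]
 [-22.8  28.2  25.7]
 [-26.4  31.7  34.5]
 [-26.7  33.8  35. ]
 [-26.8  34.8  35.2]
 [-26.6  32.6  36.7]
 [-25.6  33.9  35.2]
 [-26.1  34.8  36. ]
 [-25.3  32.7  36.5]
 [-24.8  33.9  35.9]
 [-24.2  35.   35. ]
 [-23.8  32.8  36.2]
 [-23.5  34.   35.8]
 [-24.8  34.8  37.6]
 [-22.6  32.9  36.4]
 [-21.8  34.1  35.2]
 [-21.8  35.2  35.3]
 [-21.3  34.1  36.3]]
w2 housing top 575 66.20638343196372 ((6.3678998947143555, 4.488561630249023), (37.215816497802734, 20.003576278686523), 10.429069519042969)
 front face 347 [-10.3   2.4  50.3] slope deg -2.133304320894619
 grip top 352 [-13.2 -80.1  60. ] [ 12.3 -64.2  68.7] [ -3.7 -71.6  65.8] ((-0.6081447601318359, -71.95700073242188), (25.381031036376953, 15.906614303588867), 1.4842653274536133)
 track ((-6.51409912109375, -3.9850616455078125), (223.1222381591797, 58.90089416503906), 89.88985443115234)
 clip dark 188 [-34.   33.7  33.8] [-35.9  27.9  25. ] [-19.8  42.7  37.6]
 fin [[-23.8  27.9  25.4]
 [-23.9  41.7  25.6]
 [-24.1  42.7  25.8]
 [-24.5  41.5  27.5]
 [-24.2  41.4  28.6]
 [-26.8  32.   35. ]
 [-26.2  32.9  35.8]
 [-26.5  33.9  36. ]
 [-25.8  34.9  35.4]
 [-23.5  33.2  34.6]
 [-25.4  33.9  36.3]
 [-25.   34.9  35.9]
 [-23.6  33.1  36. ]
 [-23.3  34.1  35.7]
 [-23.7  35.   36. ]
 [-22.3  33.2  36.1]
 [-22.8  34.1  36.6]
 [-22.6  35.1  36.3]
 [-19.8  33.5  35.1]
 [-21.   34.3  36.2]]
```

```bash
python3 - <<'E'
from h import *
R=lean(30,10.5);z=R[:,2];g=t2w([.004,.0041,.057])
go(g-.083*z,R);go(g-.003*z,R)
E
```

```text
t 10.2 tcp tray [-140.3    0.4  186.7] turn [-5.38  0.99 -9.02] shift now [-5.89 -0.38 10.29] shift after [-5.86 -2.27 10.06] op 0.0428 F [ 0.2 -0.  -0.5]
t 10.2 tcp tray [-140.3    0.4  186.7] turn [-5.38  0.99 -9.02] shift now [-5.69  0.35 18.25] shift after [-5.86 -2.27 18.06] op 0.0428 F [ 0.2 -0.  -0.5]
```

```bash
python3 -m handwheel '[[[0,0,0],[-2.7,0.5,-4.5],0.6],[[0,0,0],[-2.7,0.5,-4.5],0.6],[[-1.9,-0.75,3.3],[0,0,0],0.6],[[-2,-0.76,3.4],[0,0,0],0.6],[[-1.96,-0.76,3.4],[0,0,0],0.6],[[0,0,0],[0,0,0],0.6],[[0,0,0],[0,0,0],0.6],[[0,0,0],[0,0,0],0.6]]' 
python3 - <<'E'
from h import *
np.set_printoptions(precision=1,suppress=True)
R=lean(30,10.5);z=R[:,2];g=t2w([.004,.0041,.057])
go(g-.003*z,R)
c=cap('wrist');W=w2t(cloud(c))*1000
x,y,z=W[...,0],W[...,1],W[...,2]
s=(z>60)&(z<75)&(abs(y-4)<20)&(x>-20)&(x<30);p=W[s]
print('housing top',len(p),p[:,2].mean(),cv2.minAreaRect(p[:,:2].astype(np.float32)))
cv2.imwrite('pics/w3.png',cv2.resize(c['pixels'],(640,480)))
E
```

```text
time: 11.2
tool_pos: [0.6116, -0.0454, 0.1303]
eef_rot: [[-0.842, -0.229, 0.489], [-0.198, 0.973, 0.114], [-0.502, -0.001, -0.865]]
ft_force: [-0.6, 0.2, 0.2]
opening: 0.0343
grasp_force: 0.0
t 11.2 tcp tray [-36.7  -3.6 130.3] turn [-0.   0.1  0. ] shift now [0.1 0.  8.1] shift after [0.1 0.  8.1] op 0.0343 F [-0.6  0.2  0.2]
housing top 1379 66.3693072585974 ((5.950055122375488, 4.316228866577148), (37.478759765625, 20.07376480102539), 10.466068267822266)
```

View pics/w3.png

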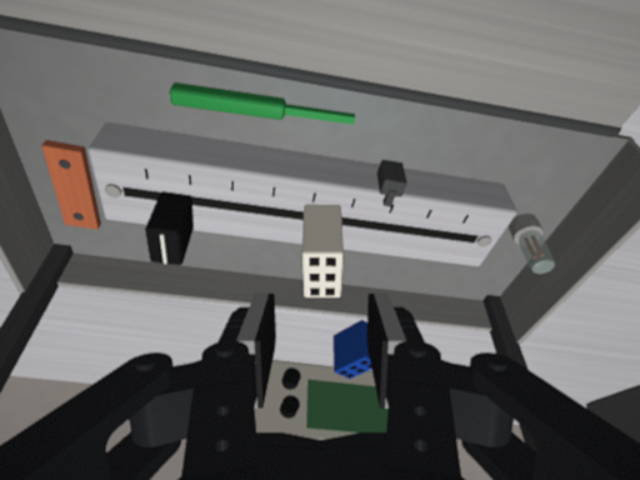

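The housing (322,250) is centred between the fingers (270 and 378) and aligned with them. I'll advance and close.

```bash
python3 -m handwheel '[[[0,0,2],[0,0,0],0.6],[[0,0,2],[0,0,0],0.6],[[0.1,0,2],[0,0,0],0.6],[[0,0,1.6],[0,0,0],0.6],[[0,0,0.4],[0,0,0],0.6],[[0,0,0],[0,0,0],1],[[0,0,0],[0,0,0],1],[[0,0,0],[0,0,0],1]]' 30
python3 - <<'E'
from h import *
b=np.array([.503,-.331,.12]);ang=np.degrees(YAW)
go(t2w([-.11,-.002,.16])); go(b,lean(0,-16.2-ang))
E
```

```text
time: 12.25
tool_pos: [0.6499, -0.0363, 0.0595]
eef_rot: [[-0.843, -0.229, 0.487], [-0.198, 0.973, 0.115], [-0.501, 0.0, -0.866]]
ft_force: [0.0, -0.1, -0.4]
opening: 0.0195
grasp_force: 32.9
t 12.25 tcp tray [ 2.   3.6 59.5] turn [0. 0. 0.] shift now [  4.59   1.49 -14.27] shift after [  4.59   1.49 -14.27] op 0.0195 F [ 0.  -0.1 -0.4]
t 12.25 tcp tray [ 2.   3.6 59.5] turn [ 7.73 29.38 28.76] shift now [ 15.19 -25.32 -15.78] shift after [  5.88 -32.4   -6.05] op 0.0195 F [ 0.  -0.1 -0.4]
```

```bash
python3 -m handwheel '[[[0,0,-1],[0,0,0],1],[[0,0,-2.5],[0,0,0],1],[[0.5,0,-4],[0,0,0],1],[[2,0,-4],[0,0,0],1],[[2,0,-3],[0,0,0],1],[[0,-4,0],[0,0,0],1],[[0,-5,0],[0,0,0],1],[[0,-5,0],[0,0,0],1]]' 
python3 - <<'E'
from h import *
b=np.array([.503,-.331,.16]);ang=np.degrees(YAW)
go(b,lean(0,-16.2-ang));go(b,lean(0,10.5))
E
```

```text
time: 13.25
tool_pos: [0.5733, -0.1995, 0.1634]
eef_rot: [[-0.842, -0.229, 0.488], [-0.199, 0.973, 0.114], [-0.502, -0.001, -0.865]]
ft_force: [0.6, 0.6, -0.8]
opening: 0.0194
grasp_force: 33.0
t 13.25 tcp tray [ -82.2 -155.7  163.4] turn [ 7.67 29.45 28.79] shift now [  8.71 -11.19  -4.64] shift after [  3.08 -14.59   0.34] op 0.0194 F [ 0.6  0.6 -0.8]
t 13.25 tcp tray [ -82.2 -155.7  163.4] turn [-6.00e-02  3.01e+01  3.00e-02] shift now [  8.71 -11.19  -4.64] shift after [  9.86 -11.19   0.34] op 0.0194 F [ 0.6  0.6 -0.8]
```

```bash
python3 - <<'E'
from h import *
go([.499,-.332,.12]);go([.499,-.332,.036])
E
```

```text
t 13.25 tcp tray [ -82.2 -155.7  163.4] turn [0. 0. 0.] shift now [ 11.07 -11.19  -1.39] shift after [ 11.07 -11.19  -1.39] op 0.0194 F [ 0.6  0.6 -0.8]
t 13.25 tcp tray [ -82.2 -155.7  163.4] turn [0. 0. 0.] shift now [ 15.29 -11.18   5.88] shift after [ 15.29 -11.18   5.88] op 0.0194 F [ 0.6  0.6 -0.8]
```

```bash
python3 -m handwheel '[[[3.7,-3.73,-0.46],[0,0,0],1],[[3.7,-3.73,-0.46],[0,0,0],1],[[3.67,-3.73,-0.46],[0,0,0],1],[[1.2,0,2.1],[0,0,0],1],[[1.2,0,2.1],[0,0,0],1],[[1,0,1.7],[0,0,0],1],[[0.5,0,0.8],[0,0,0],1],[[0.15,0,0.3],[0,0,0],1]]' 
python3 -c "
from h import *
go([.499,-.332,.034])"
```

```text
time: 14.25
tool_pos: [0.5219, -0.3015, 0.0545]
eef_rot: [[-0.877, -0.167, 0.451], [-0.148, 0.986, 0.078], [-0.458, 0.002, -0.889]]
ft_force: [-0.6, 0.6, -0.0]
opening: 0.0194
grasp_force: 33.0
t 14.25 tcp tray [-138.5 -255.2   54.5] turn [0. 0. 0.] shift now [ 3.4  -2.62  0.55] shift after [ 3.4  -2.62  0.55] op 0.0194 F [-0.6  0.6 -0. ]
```

```bash
python3 -m handwheel '[[[0,0,-0.1],[0,0,0],1],[[0,0,0],[0,0,0],1],[[0,0,0],[0,0,0],1],[[0,0,0],[0,0,0],1],[[0,0,0],[0,0,0],1],[[0,0,0],[0,0,0],1],[[0,0,0],[0,0,0],1],[[0,0,0],[0,0,0],1]]' 
python3 -c "
from h import *
go([.499,-.332,.034],lean(30,10.5));print(np.round(bot.read_state()['q'],2))"
```

```text
time: 15.25
tool_pos: [0.5214, -0.3018, 0.0554]
eef_rot: [[-0.877, -0.166, 0.451], [-0.147, 0.986, 0.078], [-0.458, 0.002, -0.889]]
ft_force: [-0.5, -0.5, -0.4]
opening: 0.0196
grasp_force: 33.0
t 15.25 tcp tray [-139.  -255.5   55.4] turn [-1.67 -2.77 -3.27] shift now [ 3.39 -2.61  0.66] shift after [ 3.56 -2.42  0.42] op 0.0196 F [-0.5 -0.5 -0.4]
[-0.78 -0.1   1.84  0.42  1.15 -2.64]
```

```bash
python3 -m handwheel '[[[-1.5,0,-2.7],[0,0,0],1],[[0,0,0],[0,0,0],1],[[0,0,0],[4,-1,8],1],[[0,0,0],[4,-1,8],1],[[0,0,0],[4,-1,8],1],[[0,0,0],[0,0,0],1],[[0,0,0],[0,0,0],1],[[0,0,0],[0,0,0],1]]' 
python3 -c "
from h import *
go([.499,-.332,.035],lean(30,-19));print(np.round(bot.read_state()['q'],2))"
```

```text
time: 16.25
tool_pos: [0.5223, -0.3022, 0.0862]
eef_rot: [[-0.825, 0.295, 0.482], [0.264, 0.955, -0.132], [-0.5, 0.019, -0.866]]
ft_force: [-0.1, -0.5, -0.5]
opening: 0.0195
grasp_force: 33.0
t 16.25 tcp tray [-138.1 -255.8   86.2] turn [ 0.46 -0.01 -1.32] shift now [ 3.69 -3.63  3.7 ] shift after [ 3.77 -3.52  3.73] op 0.0195 F [-0.1 -0.5 -0.5]
[-0.69 -0.26  1.94  0.25  0.99 -2.04]
```

```bash
python3 -m handwheel '[[[0.9,-1.2,0.5],[0,0,0],1],[[0.9,-1.2,0.7],[0,0,0],1],[[0.9,-1.1,1.0],[0,0,0],1],[[0.7,-0.1,1.0],[0,0,0],1],[[0.3,0,0.5],[0,0,0],1],[[0,0,0],[0,0,0],1],[[0,0,0],[0,0,0],0.55],[[0,0,0],[0,0,0],0.55]]' 
python3 - <<'E'
from h import *
np.set_printoptions(precision=1,suppress=True)
go([.499,-.332,.035],lean(30,-19));print(np.round(bot.read_state()['q'],2))
c=cap('wrist');cv2.imwrite('pics/w4.png',cv2.resize(c['pixels'],(640,480)))
E
```

```text
time: 17.25
tool_pos: [0.4996, -0.3313, 0.036]
eef_rot: [[-0.824, 0.296, 0.483], [0.265, 0.955, -0.133], [-0.501, 0.018, -0.865]]
ft_force: [0.1, 0.2, 0.0]
opening: 0.0383
grasp_force: 0.0
t 17.25 tcp tray [-162.2 -283.8   36. ] turn [ 0.4  0.1 -1.4] shift now [ 0.1 -0.1  0.1] shift after [ 0.1 -0.1  0.1] op 0.0383 F [0.1 0.2 0. ]
[-0.8 -0.2  2.   0.3  0.9 -2.2]
```

View pics/w4.png

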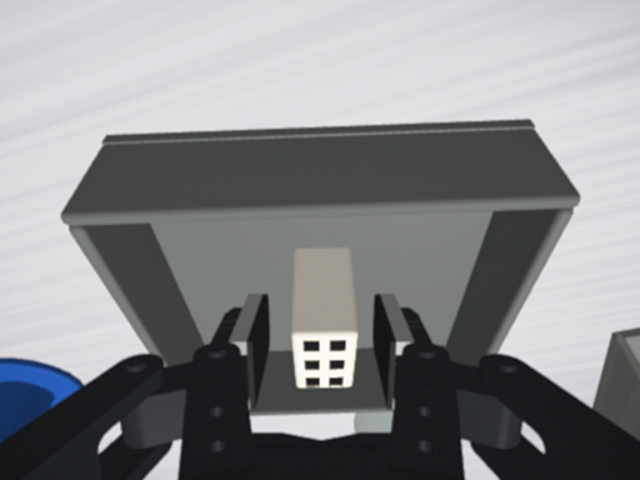

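The housing stands upright in the grey bin, between the opened fingers (270 and 385). I'll withdraw and go to the grip.

```bash
python3 -m handwheel '[[[0,0,-1.5],[0,0,0],0.55],[[0,0,-3],[0,0,0],0.55],[[0,0,-4],[0,0,0],0.55],[[0,0,-4],[0,0,0],0.55],[[0,0,-3],[0,0,0],0.55],[[0,5,0],[0,0,0],0.55],[[0,5,0],[0,0,0],0.55],[[0,0,0],[0,0,0],0.55]]' >/dev/null
python3 - <<'E'
from h import *
R=lean(30);z=R[:,2];g=t2w([-.001,-.072,.058])
go(g-.103*z,R)
c=cap('scene');W=cloud(c)
for n in ['scene','side']:
    c=cap(n);W=cloud(c)
    for r in bot.masks_of(n,'housing')[:3]:
        p=W[r['pixels']];p=p[~np.isnan(p[:,0])];print(n,round(r['score'],2),np.median(p,0).round(3),np.median(c['pixels'][r['pixels']],0))
E
```

```text
t 18.3 tcp tray [-201.4 -162.7  173. ] turn [ -8.97   0.35 -17.55] shift now [-8.05 13.51  7.95] shift after [-11.6    9.07   9.68] op 0.0385 F [-0.2  0.3 -0.2]
scene 0.57 [ 0.534 -0.032  0.013] [124. 128. 127.]
scene 0.48 [ 0.504 -0.325  0.033] [108. 115. 116.]
scene 0.45 [0.801 0.033 0.026] [106.5  56.   30. ]
side 0.61 [ 0.503 -0.338  0.032] [91. 98. 99.]
side 0.54 [ 0.503 -0.334  0.006] [72. 74. 72.]
```

Housing is in the bin at (0.503, -0.331). On to the grip.

```bash
python3 -m handwheel '[[[0,0,0],[-4.5,0.2,-8.8],0.6],[[0,0,0],[-4.5,0.2,-8.8],0.6],[[-3.9,3,3.2],[0,0,0],0.6],[[-3.9,3,3.2],[0,0,0],0.6],[[-3.8,3.07,3.28],[0,0,0],0.6],[[0,0,0],[0,0,0],0.6],[[0,0,0],[0,0,0],0.6],[[0,0,0],[0,0,0],0.6]]' >/dev/null
python3 - <<'E'
from h import *
np.set_printoptions(precision=1,suppress=True)
R=lean(30);z_=R[:,2];g=t2w([-.001,-.072,.058])
go(g-.003*z_,R)
c=cap('wrist');W=w2t(cloud(c))*1000;x,y,z=W[...,0],W[...,1],W[...,2]
s=(z>60)&(z<75)&(abs(y+72)<14)&(x>-20)&(x<30);p=W[s];print('grip top',len(p),p[:,2].mean(),cv2.minAreaRect(p[:,:2].astype(np.float32)))
s=(z>32)&(z<40)&(x>-27)&(x<-16)&(abs(y-34)<8)&(c['pixels'].mean(2)<90);print('fin',s.sum(),W[s].mean(0),W[s].min(0),W[s].max(0))
E
```

```text
t 19.55 tcp tray [-53.7 -77.2 145.6] turn [-0.1 -0.1 -0.3] shift now [-0.2  0.5  9.9] shift after [-0.2  0.5  9.9] op 0.0338 F [ 0.1 -1.   0.1]
grip top 684 66.06236770092359 ((-0.7660541534423828, -72.55352020263672), (15.560900688171387, 25.385225296020508), 89.24512481689453)
fin 73 [-23.8  33.2  35.5] [-27.   28.2  32.2] [-19.2  38.3  37.4]
```

```bash
python3 -m handwheel '[[[-0.2,0.5,2],[0,0,-0.3],0.6],[[0,0,3],[0,0,0],0.6],[[0,0,2.5],[0,0,0],0.6],[[0,0,1.6],[0,0,0],0.6],[[0,0,0.8],[0,0,0],0.6],[[0,0,0],[0,0,0],1],[[0,0,0],[0,0,0],1],[[0,0,0],[0,0,0],1]]' 20
python3 - <<'E'
from h import *
go(t2w([-.0025,.0345,.0606]),lean(30))
E
```

```text
time: 20.6
tool_pos: [0.6491, -0.1109, 0.0604]
eef_rot: [[-0.867, -0.048, 0.497], [-0.043, 0.999, 0.023], [-0.497, -0.002, -0.868]]
ft_force: [1.8, -2.7, -4.1]
opening: 0.0152
grasp_force: 26.1
t 20.6 tcp tray [ -2.3 -70.9  60.4] turn [-0.08 -0.18  0.05] shift now [-0.   10.54 -0.04] shift after [ 1.000e-02  1.054e+01 -3.000e-02] op 0.0152 F [ 1.8 -2.7 -4.1]
```

```bash
python3 -m handwheel '[[[0,0.8,0],[0,0,0],1],[[0,1.6,0],[0,0,0],1],[[0,2,0],[0,0,0],1],[[0,2,0],[0,0,0],1],[[0,2,0],[0,0,0],1],[[0,1.4,0],[0,0,0],1],[[0,0.6,0],[0,0,0],1],[[0,0,0],[0,0,0],1]]'
python3 - <<'E'
from h import *
np.set_printoptions(precision=1,suppress=True)
go(t2w([-.0025,.0345,.0606]),lean(30))
c=cap('wrist');W=w2t(cloud(c))*1000;x,y,z=W[...,0],W[...,1],W[...,2]
cv2.imwrite('pics/w5.png',cv2.resize(c['pixels'][100:340,140:380],(600,600),interpolation=cv2.INTER_CUBIC))
s=(z>32)&(z<40)&(x>-30)&(x<-16)&(abs(y-34)<8)&(c['pixels'].mean(2)<90);print('fin',s.sum(),W[s].mean(0),W[s].min(0),W[s].max(0))
s=(z>42)&(z<64)&(abs(x+12)<4)&(abs(y-33)<20);print('grip front',s.sum(),W[s].mean(0),np.percentile(W[s],[2,98],axis=0))
E
```

```text
time: 21.6
tool_pos: [0.6441, -0.0056, 0.0603]
eef_rot: [[-0.867, -0.049, 0.496], [-0.043, 0.999, 0.025], [-0.497, 0.0, -0.868]]
ft_force: [-2.9, 2.2, 1.4]
opening: 0.0157
grasp_force: 27.1
t 21.6 tcp tray [-2.2 34.6 60.3] turn [ 0.1 -0.2  0.1] shift now [ 0. -0. -0.] shift after [ 0. -0. -0.] op 0.0157 F [-2.9  2.2  1.4]
fin 291 [-26.8  34.2  35.5] [-30.   28.3  32.1] [-16.7  40.   37.1]
grip front 2632 [-11.8  33.8  55. ] [[-15.4  15.4  42.7]
 [ -8.5  50.8  63.6]]
```

View pics/w5.png

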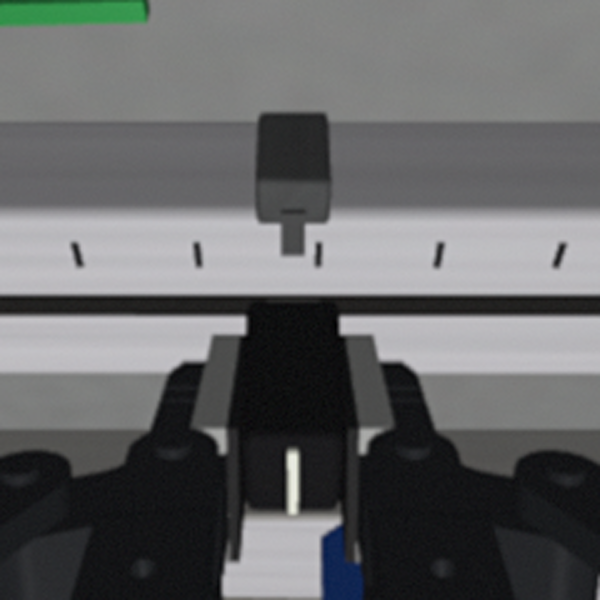

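The fin (292,235), the grip's foot (292,310) and its white line (292,480) share one column, so they are level. I'll let go and withdraw.

```bash
python3 -m handwheel '[[[0,0,0],[0,0,0],0.6],[[0,0,0],[0,0,0],0.6],[[0,0,0],[0,0,0],0.6],[[0,0,-2],[0,0,0],0.6],[[0,0,-3],[0,0,0],0.6],[[0,0,-3],[0,0,0],0.6],[[0,0,-3],[0,0,0],0.6],[[0,0,0],[0,0,0],0.6]]'
python3 - <<'E'
from h import *
np.set_printoptions(precision=1,suppress=True)
c=cap('wrist');W=w2t(cloud(c))*1000;x,y,z=W[...,0],W[...,1],W[...,2]
s=(z>60)&(z<75)&(abs(y-34)<14)&(x>-20)&(x<30);p=W[s];print('grip top',len(p),cv2.minAreaRect(p[:,:2].astype(np.float32)))
s=(z>34)&(z<40)&(x>-26)&(x<-16)&(abs(y-34)<8)&(c['pixels'].mean(2)<90);print('fin',s.sum(),W[s].mean(0),W[s].min(0),W[s].max(0))
c=cap('scene');W=w2t(cloud(c))*1000;r=bot.masks_of('scene','gate')[0];p=W[r['pixels']];print(r['score'],np.nanpercentile(p,[2,50,98],axis=0))
E
```

```text
time: 22.65
tool_pos: [0.5906, -0.0096, 0.1592]
eef_rot: [[-0.864, -0.048, 0.502], [-0.042, 0.999, 0.022], [-0.502, -0.002, -0.865]]
ft_force: [-0.0, 0.2, -0.4]
opening: 0.0338
grasp_force: 0.0
grip top 623 ((-1.0212812423706055, 33.64862060546875), (24.27625846862793, 15.546126365661621), 1.2062617540359497)
fin 17 [-23.1  34.2  36.2] [-25.7  33.4  35.2] [-20.8  35.6  36.7]
0.29 [[ -28.  -325.3    1.4]
 [  -9.  -281.8   35.6]
 [  19.6 -272.3   59.5]]
```

```bash
python3 -c "
from cell import bot
print(bot.job_done())"
```

```text
the job is handed in; nothing more can be done
None
```

I handed the job in at about 23 s of the 64 s, and no verdict came back: the gate was lying flat when last seen before the housing grasp (the final gate check was inconclusive), the housing stands released in the grey bin, and the grip is within about 1 mm of level with the index clip.

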